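# Close the gel caster's gate with one turn of its hand wheel

## Task

Close the gel caster: with the fingertips, push its hand wheel clockwise (seen from above) by the upright red handle through exactly one full turn, so that the handle stops back at the yellow mark it started from and the blue gate has closed on the pale clear tray. Push the handle, never grip it, and do not run the wheel on past the mark or turn it backwards from the start. Leave the tube rack, tip box, beaker and flask standing where they are, and finish with the hand clear.

Things in the scene. Friction and masses are not known exactly. Their poses are not given: they have to be found in the camera images.
- wheel (a joint): turn of the hand wheel in rad: 0 at the start with the handle at the yellow mark, growing clockwise seen from above; 6.283 is exactly one turn. It turns on from there to 8.0 with no stop or click at one turn, and backwards to -0.6. The wheel is level, turns about a fixed vertical axis with steady friction of about 0.2 N m (3.5 N at the handle) and light damping, and stays where it is left
- gate (a joint): slide of the caster's blue gate in m, geared to the wheel: 0 open (10 mm gap to the tray), 0.010 after one turn, when its black gasket just meets the clear tray
- wheel_axis (a point): point on the wheel's vertical axis, at the top of its hub, 76 mm above the table. Three steel spokes join the hub (36 mm across) to a round dark steel rim, bar 14 mm thick, 58 mm mean radius and 65 mm outer radius; the rim's top is 71 mm above the table and only the handle and the hub's top stand higher
- handle: upright red plastic handle post on the wheel rim, at the end of one spoke: round, 18 mm across, axis 58 mm from the wheel axis; the origin is on the post's axis at its foot (69 mm above the table), z up; the post is 58 mm tall. It is a sleeve that spins freely on its own pin and travels round with the wheel
- handle_top (a point): centre of the top of the red handle post, 127 mm above the table
- mark (a point): yellow mark, 22 mm long radially and 12 mm wide, on the white round dial (184 mm across, top 38 mm above the table) under the wheel; the point is the middle of the mark, 80 mm from the wheel axis. The other eleven ticks on the dial are thin and black, 30 degrees apart. The handle stands over the mark's direction at 0 and at one turn; the mark may face any way
- caster: the gel caster, fixed to the table: grey base plate 440 x 200 x 14 mm; origin on the table under the wheel axis; its x axis runs along the bed, away from the wheel, over the blue gate (62 mm high, about 126 mm out) and the clear tray (50 mm high) to a blue end wall 64 mm high; the plate reaches from -95 to +345 mm in x and 100 mm either way in y
- tube_rack: loose purple tube rack, 105 x 60 x 45 mm high, origin at the centre of its underside; bystander
- tip_box: loose cream tip box with green top, 100 x 70 x 57 mm high, origin at the centre of its underside; bystander
- beaker: loose cream beaker, open, 68 mm across, 85 mm high, origin at the centre of its underside; bystander
- flask: loose glass conical flask with a foil cap, 86 mm across, 108 mm high, origin at the centre of its underside; bystander

How it is judged:
On the way, in this order (a step that is already met when the one before it is completed fails the run):
1. the fingers push the handle in the first half of the turn (value of joint wheel between 0.6 and 3.1 rad and contact force between the fingers and handle above 0.3 N).
2. the fingers push the handle in the second half of the turn (value of joint wheel between 3.2 and 6 rad and contact force between the fingers and handle above 0.3 N).
At the end, for the whole second after the job is handed in: The wheel rests within 0.22 rad (about 13 degrees, 13 mm at the handle) of exactly one clockwise turn, the gate is therefore closed on the tray, and the four bystanders stand upright within 20 mm of where they began (value of joint wheel between 6.063 and 6.503 rad and velocity of joint wheel between -0.05 and 0.05 rad/s and value of joint gate above 0.0092 m and distance of each of tube_rack, tip_box, beaker, flask from where it was at the start of the episode below 0.02 m and angle between each of tube_rack, tip_box, beaker, flask's own z axis and vertical below 0.2 rad); the robot touches nothing.
It fails at once if the wheel is run on more than 0.4 rad past one turn (value of joint wheel above 6.683 rad).
It fails at once if the wheel is turned more than 0.3 rad backwards from its start (value of joint wheel below -0.3 rad).
It fails at once if the handle is gripped between the fingers (horizontal distance between the grasp point and handle below 0.01 m and height (world z) of the grasp point below 0.127 m and contact force between the fingers and handle above 2 N).
It fails at once if the handle is squeezed or rammed with over 45 N (contact force between the fingers and handle above 45 N).
It fails at once if a bystander is pushed, lifted or carried more than 20 mm or tipped (distance of any of tube_rack, tip_box, beaker, flask from where it was at the start of the episode above 0.02 m or angle between any of tube_rack, tip_box, beaker, flask's own z axis and vertical above 0.4 rad).
It also fails if it takes over 61 s, if anything falls off the work surface, if the arm or the gripper's body presses on something with over 40 N, if the wrist force passes 120 N, or if a joint passes its speed limit or range.

## Robot

A 6-joint arm with a two-finger parallel gripper is mounted at the origin on the work surface. World frame = base frame: x ahead of the robot, y to its left, z up, the work surface at z = 0. Lengths are in m, angles in rad, forces in N, time in s.
With the tool pointing down it reaches from about 0.375 to 0.975 m from the base axis. Payload 3.8 kg.
Tool frame: the origin (TCP) lies midway between the tips of the shut fingers; the grasp point (between the pads) lies 19 mm behind it; z points along the fingers, y is the direction in which the jaws open and shut (so a half turn about z gives the same grasp; the last joint's range is limited). The gripper opens to 85 mm and grips with 20 to 120 N. Pads are 22 mm wide; open, the fingers measure 114 mm over their backs; the gripper's body (76 mm by 85 mm) begins 54 mm behind the grasp point. The pads swing forward as they close: fully open they stand 13 mm farther back than shut.
Start: joints at [-1.192, 0.264, 1.604, -0, 1.274, -0.037], TCP at [0.273, -0.617, 0.231] pointing down, gripper open.
Joint ranges: [-2.63, 2.63], [-0.94, 2.18], [0.31, 2.57], [-1.31, 4.45], [0, 2.66], [-2.55, 2.55]. Speed limits (rad/s): [2.57, 2.57, 3.14, 3.14, 3.14, 3.14].

## Interface

Orientations are given as a rotation vector (axis times angle).
In Python, from workcell import bot gives the robot as it stands.
- The arm moves only by the tool drive_tool, never from a script. Its argument "steps" is a list of rows, each a list of 2 entries, a list of its own where there are three numbers: the shift along the tool's x, y, z in mm, then the turn about the tool's z in degrees. In form: [[[dx, dy, dz], twist], ...]. A call has 1 to 8 rows; each row shifts and turns the commanded pose from where the row before left it, along the tool's axes as they then stand; what a row does not reach is not made up. A row lasts 1/12 s, in which the tool goes at most 41.7 mm and 7.16 degrees, less where a joint would pass 70% of its speed; a pose out of reach is approached as far as the arm can. A call is refused whole if a number of a shift passes 41.7 or a number of a turn 7.16, either way. A call with a gripper value outside its range is refused whole. "jaw" is the opening, from 0 (shut) to 1 (fully open), set as the call begins (left out, the last holds). The fingers move at their own pace and stop on an object; "force" is the grip in N (left out, the last holds). Time passes only in rows, so rows that do not move let the fingers close. It gives the time, the measured TCP pose, the force and the opening at its end, in the units of the state.
- bot.read_state(): the state, without advancing time (a new reading comes with each control period).
- bot.read_camera(name): name is "scene" or "top"; returns the picture (400x640x3 uint8, red, green, blue); there is no depth.
- bot.camera_info(name): a dict with "fx", "fy", "cx", "cy" (pixels), "position" and "attitude" of the camera in the world. Camera axes: x right, y down, z forward; pixel columns grow to the right and rows downward; lengths in m; the calibration is good to about 2 mm. A picture is of the moment at which its call begins. camera_info takes no time and is no camera call.
- bot.finish_job(): hands the job in, once; it reports no verdict.
The state is a dict: "time": time; "q": joint angles; "joint_vel": joint speeds; "joint_torque": joint torques, N m; "tool_pos": TCP position; "tcp_rot": TCP orientation; "wrist_force": force on the tool from outside, world axes, zero at the start; "torque": the same for the moment, N m; "width": opening from 0.0 (shut) to 1.0 (fully open).
Only numpy, scipy, OpenCV 4.12 (cv2) and the standard library are available. Lean on these libraries where they do the work, as an engineer would, in place of code of your own. Each camera call takes 0.05 s, during which the arm holds its last target.

## Working session

There is one attempt and no reset: what is moved stays moved. The work goes in short steps, Python scripts to look and compute and a tool call to move; the robot and the scene stay as the last step left them, time stands still between calls to the robot, and variables do not carry over. Pictures are saved under pics/ and viewed, and the job is handed in when it is done.

Besides the shell and the picture viewer there is one more tool, called after ">>>" by a JSON object that holds its "name" and its "arguments". drive_tool: Moves the arm, as the interface text tells. Its arguments: {"type":"object","properties":{"steps":{"type":"array","items":{"type":"array"}},"jaw":{"type":"number"},"force":{"type":"number"}},"required":["steps"]}

```bash
mkdir -p pics; ls; python3 - <<'E'
from workcell import bot
import cv2
print(bot.read_state())
for n in("scene","top"):
    print(n,bot.camera_info(n)); cv2.imwrite(f"pics/{n}0.png",bot.read_camera(n)[:,:,::-1])
E
```

```text
pics
{'time': 0.0, 'q': array([-1.19191700e+00,  2.64747706e-01,  1.60542718e+00,  1.43401256e-05,
        1.27371983e+00, -3.69439621e-02]), 'joint_vel': array([ 8.10519448e-06, -1.19686932e-03,  2.25349656e-06, -1.75043713e-04,
       -2.10380847e-04,  4.78461133e-04]), 'joint_torque': array([ 1.14074286e-03, -5.15108871e+01, -3.67315793e+01,  2.53407006e-04,
        1.28214707e-02, -2.31199192e-05]), 'tool_pos': array([ 0.27235406, -0.61677889,  0.22993701]), 'tcp_rot': array([-3.07171508e+00, -6.48002809e-01,  5.93577604e-04]), 'wrist_force': array([0.47203484, 0.8452213 , 0.20634567]), 'torque': array([0.0518966 , 0.00153837, 0.04190343]), 'width': 0.998846015976409}
scene {'fx': 480.6089863823878, 'fy': 480.6089863823878, 'cx': 314.9994527458952, 'cy': 202.57506521930762, 'position': array([1.03857518, 0.80782944, 0.71235169]), 'attitude': array([-0.71175696, -2.47491744,  1.31464864])}
top {'fx': 379.16686631400836, 'fy': 379.16686631400836, 'cx': 320.40067534779166, 'cy': 203.5005856146776, 'position': array([0.4748423 , 0.03594982, 0.98489   ]), 'attitude': array([-2.19291226,  2.15584609, -0.09382549])}
```

View pics/scene0.png

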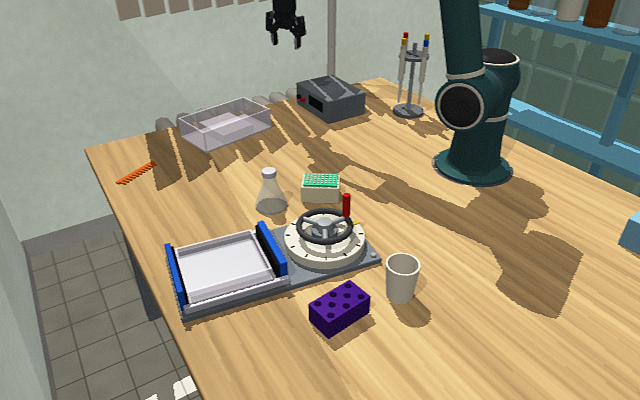

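View pics/top0.png

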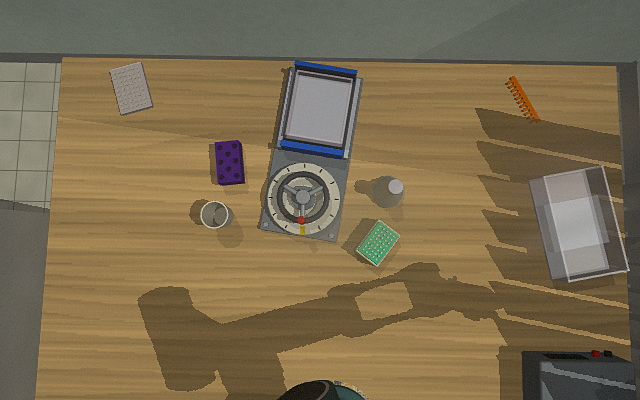

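```bash
cat > h.py <<'E'
import numpy as np, cv2
from scipy.spatial.transform import Rotation as R
from workcell import bot
def ray(n,u,v,z):
    c=bot.camera_info(n); M=R.from_rotvec(c["attitude"]).as_matrix()
    d=M@np.array([(u-c["cx"])/c["fx"],(v-c["cy"])/c["fy"],1]); p=np.array(c["position"])
    return p+d*(z-p[2])/d[2]
def proj(n,P):
    c=bot.camera_info(n); M=R.from_rotvec(c["attitude"]).as_matrix()
    q=M.T@(np.array(P)-c["position"]); return np.array([q[0]/q[2]*c["fx"]+c["cx"],q[1]/q[2]*c["fy"]+c["cy"]])
def cent(m):
    n,l,s,c=cv2.connectedComponentsWithStats(m.astype(np.uint8)*255)
    i=1+np.argmax(s[1:,4]); return c[i],s[i]
E
python3 - <<'E'
from h import *
for n in("top","scene"):
    im=cv2.imread(f"pics/{n}0.png"); h=cv2.cvtColor(im,cv2.COLOR_BGR2HSV); H,S,V=[h[...,i].astype(int) for i in range(3)]
    roi=np.zeros(H.shape,bool)
    if n=="top": roi[155:250,255:350]=1
    else: roi[185:280,270:390]=1
    red=roi&((H<6)|(H>174))&(S>150)&(V>80); yel=roi&(H>20)&(H<32)&(S>170)&(V>120)
    for nm,m in(("red",red),("yel",yel)):
        c,s=cent(m); print(n,nm,c,s, "z127",ray(n,*c,.127),"z38",ray(n,*c,.038), "z98", ray(n,*c,.098))
    if n=="top":
        w=roi&(S<60)&(V>150)
        k=cv2.connectedComponentsWithStats(w.astype(np.uint8))
        pts=np.argwhere(w)[:,::-1].astype(np.float32)
        hull=cv2.convexHull(pts); print(cv2.fitEllipse(hull)); 
        cv2.imwrite("pics/w.png",cv2.resize(im[150:250,250:355],None,fx=5,fy=5,interpolation=cv2.INTER_NEAREST))
        x=cv2.fitEllipse(hull)[0]; print("axis?",ray(n,*x,.038))
    else:
        cv2.imwrite("pics/s.png",cv2.resize(im[160:290,240:430],None,fx=4,fy=4,interpolation=cv2.INTER_NEAREST))
E
```

```text
top red [300.61904762 219.57142857] [297 216   8   8  42] z127 [0.51418769 0.08320031 0.127     ] z38 [0.51826949 0.08810221 0.038     ] z98 [0.51551772 0.08479756 0.098     ]
top yel [301.90697674 229.93023256] [300 226   5   9  43] z127 [0.4908503  0.07978305 0.127     ] z38 [0.49251102 0.08433043 0.038     ] z98 [0.49139143 0.08126478 0.098     ]
((311.115234375, 191.49234008789062), (70.49190521240234, 97.501953125), 50.37641143798828)
axis? [0.58932184 0.06324875 0.038     ]
scene red [345.85987261 204.51592357] [342 193   8  24 157] z127 [0.53608438 0.11506799 0.127     ] z38 [0.45968299 0.00973683 0.038     ] z98 [0.51118955 0.0807466  0.098     ]
scene yel [355.         222.33333333] [353 220   6   5  18] z127 [0.55719333 0.17794006 0.127     ] z38 [0.48400146 0.08216832 0.038     ] z98 [0.53334429 0.14673354 0.098     ]
```

View pics/w.png

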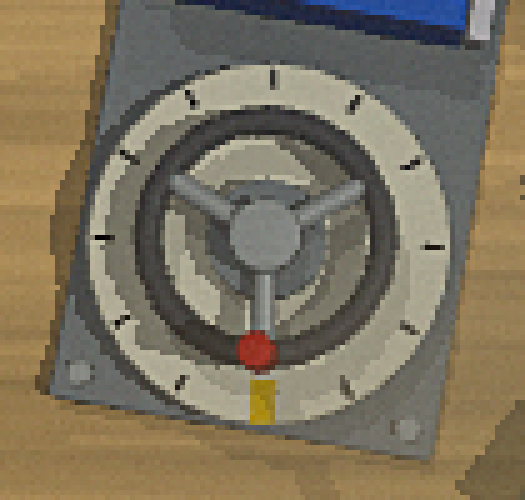

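View pics/s.png

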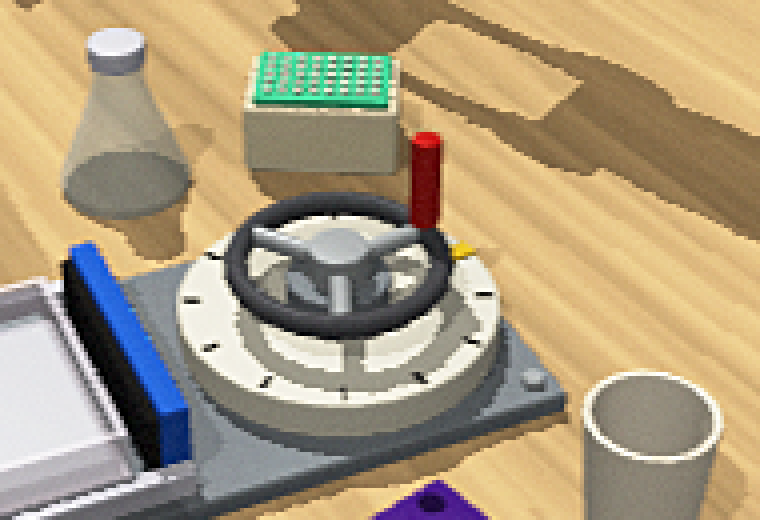

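```bash
python3 - <<'E'
from h import *
f=lambda a,b:(250+a/5-.5,150+b/5-.5)
print("hub",ray("top",*f(266,233),.076)); 
print("dial",ray("top",*f(269,244.5),.038))
T=[(274,78),(356,102),(411,165),(433,247),(410,328),(347,387),(181,383),(122,321),(104,238),(129,157),(192,97),(262,402)]
P=np.array([ray("top",*f(*t),.038)[:2] for t in T]);
A=np.c_[2*P,np.ones(len(P))]
for s in (slice(0,11),): 
    s=np.linalg.lstsq(A[s],(P[s]**2).sum(1),rcond=None)[0]; c=s[:2]; print("ticks fit",c,np.sqrt(s[2]+c@c)); print(np.linalg.norm(P-c,axis=1), np.degrees(np.arctan2(P[:,1]-c[1],P[:,0]-c[0])))
hd=ray("top",300.9,219.7,.127);print("handle",hd,hd[:2]-c,np.linalg.norm(hd[:2]-c))
# scene check
print(proj("scene",[*c,.076]),"hub scene seen", 240+338/4,160+243/4)
print(proj("scene",[*hd[:2],.127]),"seen",240+426/4-.4,160+139/4)
# bystanders
im=cv2.imread("pics/top0.png")
for nm,u,v,z in(("rack",229,162,.045),("tip",378,243,.057),("beaker rim",214,214,.085),("flask cap",396,187,.108),("flask base",383,191,.01)): print(nm,ray("top",u,v,z))
print("gate",ray("top",280,146,.062),ray("top",349,156,.062))
E
```

```text
hub [0.57320177 0.08222504 0.076     ]
dial [0.57153355 0.08252987 0.038     ]
ticks fit [0.57293608 0.08298899] 0.08289830998656426
[0.08332963 0.08357721 0.08166509 0.08281153 0.08331254 0.08293154
 0.08298265 0.08315535 0.08249509 0.08242535 0.08317803 0.08036172] [  -0.82357316  -30.88361691  -60.6167572   -90.87899796 -120.40984872
 -150.47635374  149.61612601  119.633913     89.66932143   59.57173038
   28.79196443  179.0299923 ]
handle [0.51390755 0.08255814 0.127     ] [-0.05902853 -0.00043084] 0.05903009744077175
[323.37256403 221.57859829] hub scene seen 324.5 220.75
[345.6823089  194.50333213] seen 346.1 194.75
rack [0.65964285 0.27095645 0.045     ]
tip [ 0.4635955  -0.10248709  0.057     ]
beaker rim [0.52585321 0.2918028  0.085     ]
flask cap [ 0.59473507 -0.13632789  0.108     ]
flask base [ 0.59713125 -0.12194859  0.01      ]
gate [0.69859013 0.14184075 0.062     ] [ 0.67628438 -0.02934104  0.062     ]
```

>>> {"name": "drive_tool", "arguments": {"steps": [[[0, 0, 0], 6], [[0, 0, 0], 6], [[0, 0, 0], 6], [[0, 0, 0], 5.8], [[10, -27, 0], 0], [[10, -27, 0], 0], [[10, -27, 0], 0], [[10, -27, 0], 0]], "jaw": 0, "force": 40}}

```text
time: 0.77
tool_pos: [0.3125, -0.508, 0.2304]
tcp_rot: [-3.14, 0.0, 0.001]
wrist_force: [1.7, -0.0, -0.1]
width: -0.001
```

>>> {"name": "drive_tool", "arguments": {"steps": [[[10, -27, 0], 0], [[10, -27, 0], 0], [[10, -27, 0], 0], [[10, -27, 0], 0], [[10, -27, 0], 0], [[10, -27, 0], 0], [[10, -27, 0], 0], [[10, -27, 0], 0]]}}

```text
time: 1.43
tool_pos: [0.3924, -0.2919, 0.2308]
tcp_rot: [-3.141, -0.0, 0.001]
wrist_force: [0.0, -0.6, -0.3]
width: -0.001
```

>>> {"name": "drive_tool", "arguments": {"steps": [[[10, -27, 0], 0], [[10, -27, 0], 0], [[10, -27, 0], 0], [[10, -27, 0], 0], [[10, -27, 0], 0], [[10, -27, 0], 0], [[10, -27, 0], 0], [[10, -27, 0], 0]]}}

```text
time: 2.1
tool_pos: [0.4723, -0.0759, 0.2309]
tcp_rot: [-3.141, -0.001, 0.001]
wrist_force: [0.3, -0.4, -1.0]
width: -0.003
```

>>> {"name": "drive_tool", "arguments": {"steps": [[[10, -26, 0], 0], [[10, -26, 0], 0], [[10, -26, 0], 0], [[13, -26, 0], 0], [[0, 0, 25], 0], [[0, 0, 25], 0], [[0, 0, 25], 0], [[0, 0, 10], 0]]}}

```text
time: 2.77
tool_pos: [0.5124, 0.027, 0.1422]
tcp_rot: [3.142, 0.002, -0.01]
wrist_force: [-0.1, -0.3, 0.6]
width: -0.001
```

```bash
python3 - <<'E'
from h import *
print(bot.read_state()["tool_pos"])
a=bot.read_camera("top")[:,:,::-1];b=bot.read_camera("scene")[:,:,::-1]
cv2.imwrite("pics/a1.png",np.hstack([cv2.resize(a[130:270,230:370],(400,400)),cv2.resize(b[140:280,250:390],(400,400))]))
E
```

```text
[0.51244848 0.02697647 0.14218551]
```

View pics/a1.png

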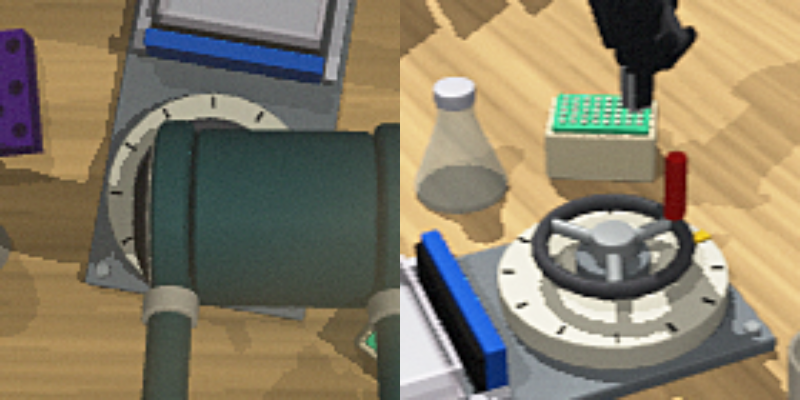

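>>> {"name": "drive_tool", "arguments": {"steps": [[[0, 0, 18], 0], [[0, 0, 18], 0], [[2, 0, 16], 0], [[0, -6, 0], 0], [[0, -6, 0], 0], [[0, -6, 0], 0], [[0, -6, 0], 0], [[0, 0, 0], 0]]}}

```text
time: 3.53
tool_pos: [0.5186, 0.0519, 0.096]
tcp_rot: [-3.141, -0.002, -0.005]
wrist_force: [0.1, 0.8, -0.6]
width: 0.003
```

```bash
cat >> h.py <<'E'
C=np.array([.5731,.0828])
def look(k):
    b=bot.read_camera("scene")[:,:,::-1]
    cv2.imwrite(f"pics/{k}.png",cv2.resize(b[150:280,250:400],None,fx=4,fy=4))
    h=cv2.cvtColor(np.ascontiguousarray(b),cv2.COLOR_BGR2HSV).astype(int); r=((h[...,0]<6)|(h[...,0]>174))&(h[...,1]>150)&(h[...,2]>60)
    r[:150]=0;r[290:]=0;r[:,:250]=0;r[:,400:]=0
    if r.sum()<8: print("no red");return
    c,s=cent(r); top=np.argwhere(r)[:,0].min()
    st=bot.read_state(); print("tcp",st["tool_pos"].round(4),"F",st["wrist_force"].round(1),"t",st["time"])
    # nearest model handle angle by projecting post axis centre
    t=np.radians(np.arange(0,360,.5)); P=[proj("scene",[C[0]+.058*np.cos(math.pi-a),C[1]+.058*np.sin(math.pi-a),.127]) for a in t]
    d=np.hypot(*(np.array(P)-[s[0]+s[2]/2-.5,s[1]+1.5]).T); i=d.argmin(); print("red box",s,"wheel deg by top",np.degrees(t[i]),"err px",d[i])
import math
E
python3 -c "
from h import *
look('b1')"
```

```text
tcp [0.5183 0.0515 0.0957] F [-0.8  0.4  0.8] t 3.5833
red box [342 193   8  24 169] wheel deg by top 0.0 err px 0.289523053101503
```

View pics/b1.png

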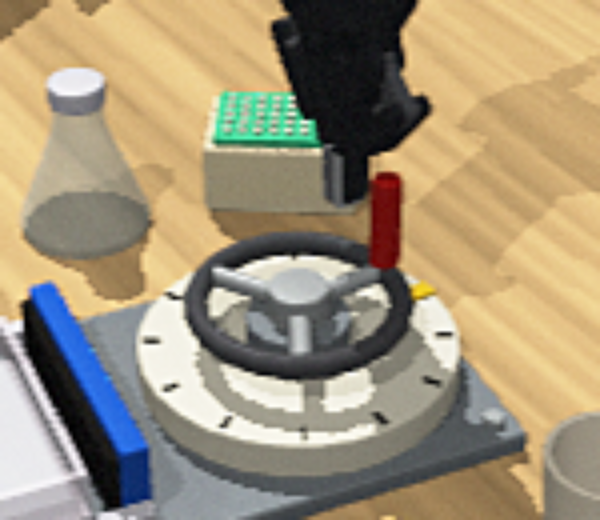

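```bash
cat >> h.py <<'E'
def wp(w,d=.024):
    th=math.pi-math.radians(w); return C+.058*np.array([math.cos(th),math.sin(th)])-d*np.array([math.sin(th),-math.cos(th)])
def plan(ws,p0=None,d=.024):
    p=bot.read_state()["tool_pos"][:2] if p0 is None else np.array(p0)
    for w in ws:
        q=wp(w,d); s=(q-p)*1000; a=[round(s[0],1),round(-s[1],1)]; print(w,q.round(4),"[%g, %g, 0]"%tuple(a)); p=p+np.array([a[0],-a[1]])/1000
E
python3 -c "
from h import *
plan([-3]+list(range(3,361,6)))"
```

```text
-3 [0.5164 0.0558] [-1.9, -4.3, 0]
3 [0.5139 0.0619] [-2.5, -6.1, 0]
9 [0.5121 0.0682] [-1.9, -6.3, 0]
15 [0.5109 0.0746] [-1.2, -6.5, 0]
21 [0.5104 0.0812] [-0.5, -6.5, 0]
27 [0.5105 0.0877] [0.2, -6.6, 0]
33 [0.5114 0.0943] [0.9, -6.5, 0]
39 [0.5129 0.1006] [1.5, -6.4, 0]
45 [0.5151 0.1068] [2.2, -6.2, 0]
51 [0.5179 0.1128] [2.8, -5.9, 0]
57 [0.5214 0.1184] [3.5, -5.6, 0]
63 [0.5254 0.1236] [4, -5.2, 0]
69 [0.5299 0.1283] [4.5, -4.8, 0]
75 [0.5349 0.1326] [5, -4.2, 0]
81 [0.5403 0.1363] [5.4, -3.8, 0]
87 [0.5461 0.1395] [5.8, -3.1, 0]
93 [0.5522 0.142 ] [6, -2.5, 0]
99 [0.5585 0.1438] [6.3, -1.9, 0]
105 [0.5649 0.145 ] [6.5, -1.2, 0]
111 [0.5715 0.1455] [6.6, -0.5, 0]
117 [0.578  0.1454] [6.5, 0.2, 0]
123 [0.5846 0.1445] [6.5, 0.9, 0]
129 [0.5909 0.143 ] [6.4, 1.5, 0]
135 [0.5971 0.1408] [6.2, 2.2, 0]
141 [0.6031 0.138 ] [5.9, 2.8, 0]
147 [0.6087 0.1345] [5.6, 3.5, 0]
153 [0.6139 0.1305] [5.3, 4, 0]
159 [0.6186 0.126 ] [4.7, 4.5, 0]
165 [0.6229 0.121 ] [4.3, 5, 0]
171 [0.6266 0.1156] [3.7, 5.4, 0]
177 [0.6298 0.1098] [3.1, 5.8, 0]
183 [0.6323 0.1037] [2.6, 6, 0]
189 [0.6341 0.0974]
[... 295 characters left out ...]
3 [0.6208 0.042 ] [-4, 5.3, 0]
249 [0.6163 0.0373] [-4.5, 4.7, 0]
255 [0.6113 0.033 ] [-5, 4.3, 0]
261 [0.6059 0.0293] [-5.4, 3.7, 0]
267 [0.6001 0.0261] [-5.8, 3.1, 0]
273 [0.594  0.0236] [-6.1, 2.6, 0]
279 [0.5877 0.0218] [-6.3, 1.8, 0]
285 [0.5813 0.0206] [-6.5, 1.2, 0]
291 [0.5747 0.0201] [-6.5, 0.5, 0]
297 [0.5682 0.0202] [-6.6, -0.2, 0]
303 [0.5616 0.0211] [-6.5, -0.8, 0]
309 [0.5553 0.0226] [-6.4, -1.5, 0]
315 [0.5491 0.0248] [-6.2, -2.2, 0]
321 [0.5431 0.0276] [-5.9, -2.9, 0]
327 [0.5375 0.0311] [-5.6, -3.4, 0]
333 [0.5323 0.0351] [-5.2, -4, 0]
339 [0.5276 0.0396] [-4.8, -4.5, 0]
345 [0.5233 0.0446] [-4.2, -5, 0]
351 [0.5196 0.05  ] [-3.8, -5.4, 0]
357 [0.5164 0.0558] [-3.1, -5.8, 0]
```

>>> {"name": "drive_tool", "arguments": {"steps": [[[-1.9, -4.3, 0], 0], [[-2.5, -6.1, 0], 0], [[-1.9, -6.3, 0], 0], [[-1.2, -6.5, 0], 0], [[-0.5, -6.5, 0], 0], [[0.2, -6.6, 0], 0], [[0.9, -6.5, 0], 0], [[1.5, -6.4, 0], 0]]}}

```text
time: 4.25
tool_pos: [0.511, 0.1001, 0.0942]
tcp_rot: [3.141, 0.001, -0.003]
wrist_force: [-3.1, -3.1, 2.4]
width: 0.003
```

```bash
python3 -c "
from h import *
look('b2')"
```

```text
tcp [0.5114 0.1014 0.0941] F [-2.  -0.5  1.6] t 4.3
red box [347 202   9  25 183] wheel deg by top 36.0 err px 0.8858721374088079
```

View pics/b2.png

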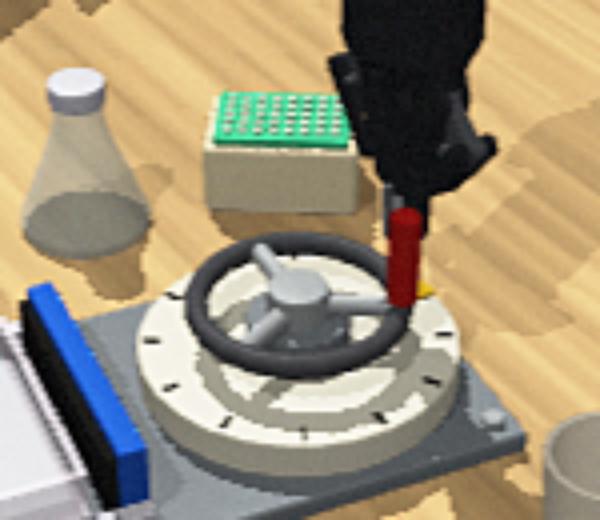

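>>> {"name": "drive_tool", "arguments": {"steps": [[[2.2, -6.2, -1], 0], [[2.8, -5.9, -1], 0], [[3.5, -5.6, 0], 0], [[4, -5.2, 0], 0], [[4.5, -4.8, 0], 0], [[5, -4.2, 0], 0], [[5.4, -3.8, 0], 0], [[5.8, -3.1, 0], 0]]}}

```text
time: 4.97
tool_pos: [0.5449, 0.1394, 0.0957]
tcp_rot: [-3.141, -0.001, 0.003]
wrist_force: [-4.9, -0.6, -3.9]
width: 0.001
```

```bash
python3 -c "
from h import *
look('b3')"
```

```text
tcp [0.5467 0.1399 0.0962] F [-1.4  1.3 -2.6] t 5.0167
red box [338 213   8  25 185] wheel deg by top 82.0 err px 0.12925391130776567
```

View pics/b3.png

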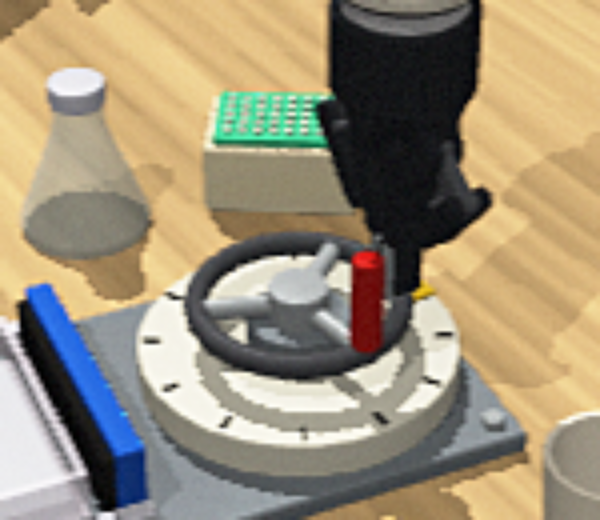

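Red handle (top at 341,214 in full image) is at about 82° and the fingers stay behind it. I'll keep pushing.

>>> {"name": "drive_tool", "arguments": {"steps": [[[6, -2.5, 0], 0], [[6.3, -1.9, 0], 0], [[6.5, -1.2, 0], 0], [[6.6, -0.5, 0], 0], [[6.5, 0.2, 0], 0], [[6.5, 0.9, 0], 0], [[6.4, 1.5, 0], 0], [[6.2, 2.2, 0], 0]]}}

```text
time: 5.68
tool_pos: [0.5968, 0.1401, 0.0966]
tcp_rot: [-3.141, -0.001, 0.0]
wrist_force: [-5.5, 0.7, 0.7]
width: 0.0
```

```bash
python3 -c "
from h import *
look('b4')"
```

```text
tcp [0.5983 0.1396 0.0969] F [-3.4  0.6 -2.7] t 5.7333
red box [315 216   8  26 174] wheel deg by top 132.5 err px 0.6298942870178
```

View pics/b4.png

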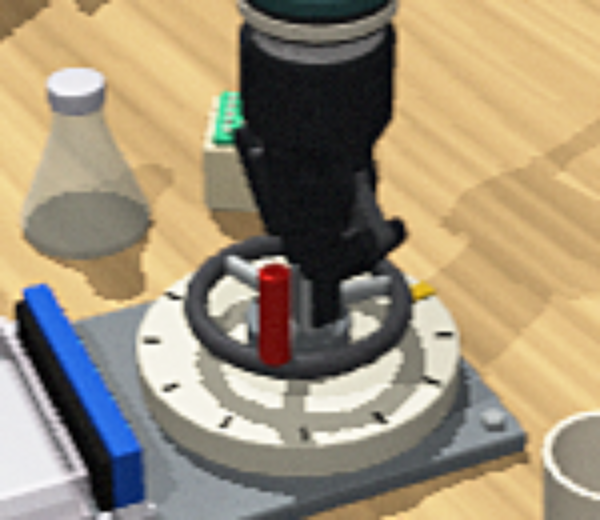

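>>> {"name": "drive_tool", "arguments": {"steps": [[[5.9, 2.8, 0], 0], [[5.6, 3.5, 0], 0], [[5.3, 4, 0], 0], [[4.7, 4.5, 0], 0], [[4.3, 5, 0], 0], [[3.7, 5.4, 0], 0], [[3.1, 5.8, 0], 0], [[2.6, 6, 0], 0]]}}

```text
time: 6.4
tool_pos: [0.6324, 0.1026, 0.0968]
tcp_rot: [-3.141, -0.001, -0.002]
wrist_force: [-0.2, 5.4, -0.3]
width: -0.004
```

```bash
python3 -c "
from h import *
look('b5')"
```

```text
tcp [0.6327 0.1012 0.0968] F [ 0.6  2.5 -2.1] t 6.45
red box [297 218   8  16  48] wheel deg by top 167.0 err px 6.745184459160753
```

View pics/b5.png

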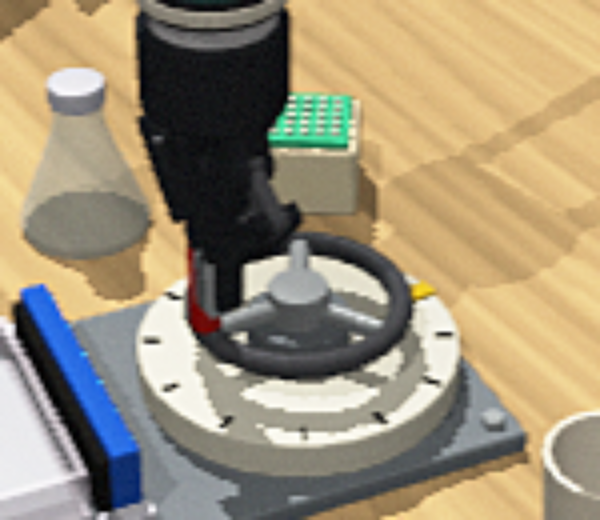

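>>> {"name": "drive_tool", "arguments": {"steps": [[[1.8, 6.3, 0], 0], [[1.2, 6.5, 0], 0], [[0.5, 6.6, 0], 0], [[-0.1, 6.5, 0], 0], [[-0.9, 6.5, 0], 0], [[-1.5, 6.4, 0], 0], [[-2.2, 6.2, 0], 0], [[-2.9, 5.9, 0], 0]]}}

```text
time: 7.12
tool_pos: [0.6279, 0.0512, 0.0969]
tcp_rot: [3.142, 0.0, 0.003]
wrist_force: [3.3, 2.0, -0.3]
width: 0.003
```

```bash
python3 -c "
from h import *
look('b6')"
```

```text
tcp [0.6271 0.0501 0.0968] F [2.5 1.1 2.1] t 7.1667
red box [296 203   8  18  72] wheel deg by top 203.0 err px 2.84711371157317
```

View pics/b6.png

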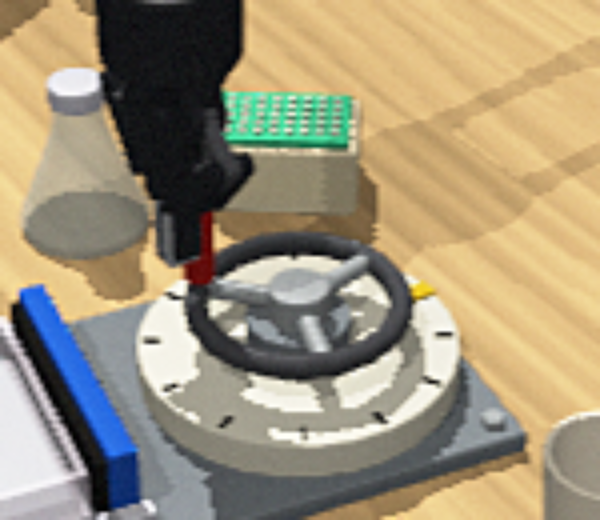

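>>> {"name": "drive_tool", "arguments": {"steps": [[[-3.4, 5.6, 0], 0], [[-4, 5.3, 0], 0], [[-4.5, 4.7, 0], 0], [[-5, 4.3, 0], 0], [[-5.4, 3.7, 0], 0], [[-5.8, 3.1, 0], 0], [[-6.1, 2.6, 0], 0], [[-6.3, 1.8, 0], 0]]}}

```text
time: 7.83
tool_pos: [0.5866, 0.0206, 0.0968]
tcp_rot: [3.142, 0.0, 0.002]
wrist_force: [4.0, 0.7, 3.9]
width: -0.002
```

```bash
python3 -c "
from h import *
look('b7')"
```

```text
tcp [0.5849 0.0204 0.0964] F [ 1.5 -0.4  1.7] t 7.8833
red box [309 190   7  22 150] wheel deg by top 275.5 err px 1.8041497101698114
```

View pics/b7.png

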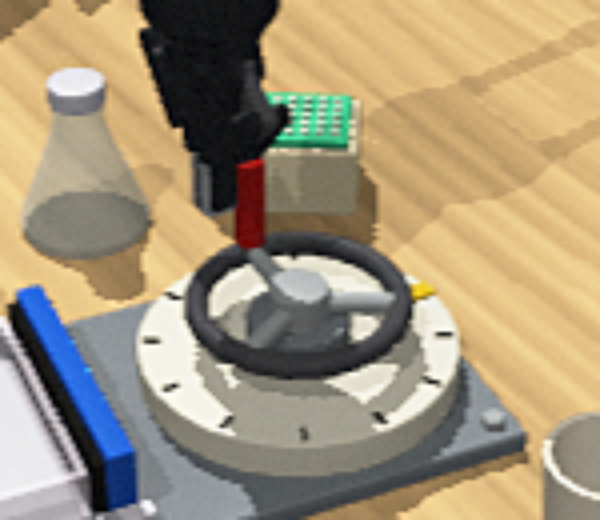

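>>> {"name": "drive_tool", "arguments": {"steps": [[[-6.5, 1.2, 0], 0], [[-6.5, 0.5, 0], 0], [[-6.6, -0.2, 0], 0], [[-6.5, -0.8, 0], 0], [[-6.4, -1.5, 0], 0], [[-6.2, -2.2, 0], 0], [[-5.9, -2.9, 0], 0], [[-5.6, -3.4, 0], 0]]}}

```text
time: 8.55
tool_pos: [0.5357, 0.0301, 0.096]
tcp_rot: [3.141, 0.001, -0.001]
wrist_force: [3.3, -3.1, -0.2]
width: 0.001
```

```bash
python3 -c "
from h import *
look('b8')"
```

```text
tcp [0.534  0.0307 0.0956] F [ 0.5 -2.3  2.2] t 8.6
red box [330 187   8  25 171] wheel deg by top 325.5 err px 0.8546558493599798
```

View pics/b8.png

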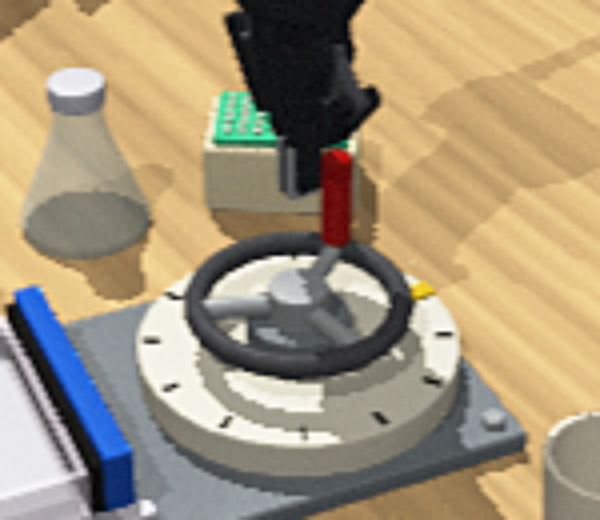

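>>> {"name": "drive_tool", "arguments": {"steps": [[[-5.2, -4, 0], 0], [[-4.8, -4.5, 0], 0], [[-4.2, -5, 0], 0], [[-3.8, -5.4, 0], 0], [[0, 0, 0], 0]]}}

```text
time: 9.02
tool_pos: [0.5165, 0.0501, 0.0956]
tcp_rot: [-3.141, -0.001, 0.005]
wrist_force: [-0.6, -1.2, 0.8]
width: 0.001
```

```bash
python3 -c "
from h import *
look('b9')"
```

```text
tcp [0.5169 0.05   0.0956] F [-1.5 -0.9  0.1] t 9.0667
red box [339 191   8  24 171] wheel deg by top 350.0 err px 0.2643941920397022
```

Ten degrees remain (about 10 mm).

>>> {"name": "drive_tool", "arguments": {"steps": [[[-1.5, -3, 0], 0], [[-1.3, -3.2, 0], 0], [[-1, -3.3, 0], 0], [[0, 0, 0], 0], [[0, 0, 0], 0]]}}

```text
time: 9.48
tool_pos: [0.5142, 0.0591, 0.0959]
tcp_rot: [-3.141, -0.001, 0.002]
wrist_force: [0.2, -1.3, 0.3]
width: 0.001
```

```bash
python3 -c "
from h import *
look('b10')"
```

```text
tcp [0.5144 0.0591 0.096 ] F [-0.3 -0.3 -0.1] t 9.5333
red box [342 192   8  25 165] wheel deg by top 358.5 err px 1.0781653487701788
```

View pics/b10.png

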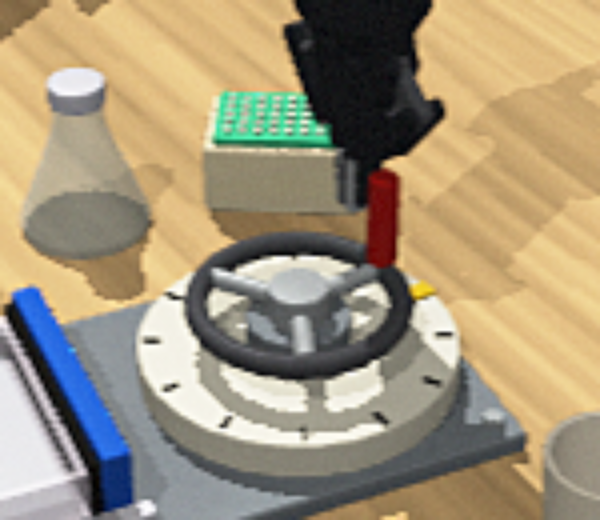

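>>> {"name": "drive_tool", "arguments": {"steps": [[[0, 8, 0], 0], [[0, 12, 0], 0], [[0, 12, 0], 0], [[0, 0, -25], 0], [[0, 0, -35], 0], [[0, 0, -35], 0], [[0, 0, -35], 0], [[0, 0, 0], 0]]}}

```text
time: 10.2
tool_pos: [0.5198, 0.0254, 0.2352]
tcp_rot: [-3.141, 0.001, -0.023]
wrist_force: [2.1, -0.1, 0.2]
width: 0.001
```

>>> {"name": "drive_tool", "arguments": {"steps": [[[-5, 30, 0], 0], [[-5, 30, 0], 0], [[-5, 30, 0], 0], [[-5, 30, 0], 0], [[-5, 30, 0], 0], [[-5, 30, 0], 0], [[-5, 30, 0], 0], [[-5, 30, 0], 0]]}}

```text
time: 10.87
tool_pos: [0.474, -0.2159, 0.2264]
tcp_rot: [3.141, -0.001, 0.001]
wrist_force: [0.3, -0.1, 0.2]
width: -0.0
```

>>> {"name": "drive_tool", "arguments": {"steps": [[[-5, 30, 0], 0], [[-5, 30, 0], 0], [[-5, 30, 0], 0], [[-5, 30, 0], 0], [[0, 0, 0], 0], [[0, 0, 0], 0], [[0, 0, 0], 0], [[0, 0, 0], 0]]}}

```text
time: 11.53
tool_pos: [0.4547, -0.3329, 0.2262]
tcp_rot: [-3.141, -0.001, 0.0]
wrist_force: [0.4, 0.1, -0.9]
width: -0.002
```

```bash
python3 -c "
from h import *
look('c1')
a=bot.read_camera('top')[:,:,::-1]; cv2.imwrite('pics/c2.png',a); o=cv2.imread('pics/top0.png')
cv2.imwrite('pics/c3.png',np.hstack([cv2.resize(x[130:270,190:410],None,fx=1.8,fy=3) for x in (o,a)]))
h=cv2.cvtColor(np.ascontiguousarray(a),cv2.COLOR_BGR2HSV).astype(int)
r=((h[...,0]<6)|(h[...,0]>174))&(h[...,1]>150)&(h[...,2]>80); r[:155]=0;r[250:]=0;r[:,:255]=0;r[:,350:]=0
c,s=cent(r); p=ray('top',*c,.127)[:2]-C; print(c,p,'wheel',180-np.degrees(np.arctan2(p[1],p[0])))
d=np.abs(a.astype(int)-o)[130:270,190:410].sum(2); print((d>90).sum())
"
```

```text
tcp [ 0.4549 -0.3326  0.2262] F [ 0.3  0.8 -0.6] t 11.5833
red box [342 192   8  25 167] wheel deg by top 358.5 err px 1.0781653487701788
[301.57777778 219.46666667] [-0.05863823 -0.00176435] wheel 358.27656298121786
3625
```

View pics/c3.png

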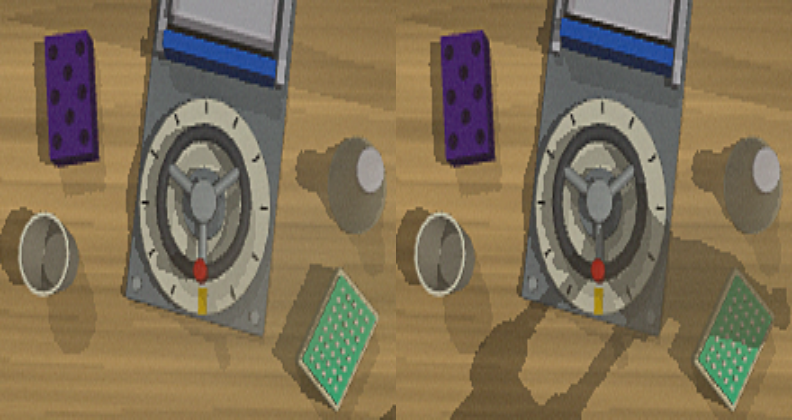

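The handle is back over the yellow mark (top view 301.6, 219.5; at the start 300.6, 219.6). The gate has closed on the tray, the bystanders have not moved, and the hand is clear.

```bash
python3 -c "
from h import *
print(bot.finish_job())"
```

```text
the job is handed in; nothing more can be done
None
```

I pushed the hand wheel clockwise through one full turn with the shut fingertips, always from behind the red handle and never gripping it. I then backed the hand off, lifted it clear and handed the job in at about 11.6 s.

- **Wheel:** both cameras put it at about 358.3–358.5° (about 6.25 rad), just short of the mark and inside the ±13° band.
- **Gate:** the top view shows the blue gate moved up against the clear tray. I judged this by eye and from the wheel angle; I did not measure the gap.
- **Bystanders:** by eye, the rack, tip box, beaker and flask stand where they did in the first picture.
- **Forces:** wrist readings, taken at the end of each move call, stayed below about 8 N while pushing. The force on the handle itself is not reported.
- **Weaker readings:** between about 170° and 230° the gripper hid part of the handle. The scene-camera angle was unreliable there, so I followed the planned path until it came back into view. No check failed at the end.

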